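# Find the worn shock mount and push its tag down

### The arm

A 6-joint arm with a two-finger parallel gripper is mounted at the origin on the work surface. World frame = base frame: x ahead of the robot, y to its left, z up, the work surface at z = 0. Lengths are in m, angles in rad, forces in N, time in s.
With the tool pointing down it reaches from about 0.25 to 0.775 m from the base axis. Payload 4 kg.
Tool frame: the origin (TCP) lies midway between the tips of the shut fingers; the grasp point (between the pads) lies 19 mm behind it; z points along the fingers, y is the direction in which the jaws open and shut (so a half turn about z gives the same grasp; the last joint's range is limited). The gripper opens to 94 mm and grips with 3 to 60 N. Pads are 16 mm wide; open, the fingers measure 119 mm over their backs; the gripper's body (75 mm by 177 mm) begins 78 mm behind the grasp point.
Start: joints at [1.12, 0.087, 1.371, -0, 1.684, -0.103], TCP at [0.187, 0.517, 0.206] pointing down, gripper open.
Joint ranges: [-3.1, 3.1], [-0.76, 2.03], [0.27, 2.55], [-1.08, 4.22], [0.17, 2.65], [-2.57, 2.57]. Speed limits (rad/s): [2.79, 2.79, 3.14, 3.14, 3.14, 3.14].

### API

Orientations are given as [roll, pitch, yaw] about the fixed x, y, z axes, in that order (R = Rz(yaw) Ry(pitch) Rx(roll)).
In Python, from bench import robot gives the robot as it stands.
- The arm moves only by the tool drive_tool, never from a script. Its argument "series" is a list that holds one entry, the list of rows, each a list of 7 numbers: the turn, a rotation vector about the tool's x, y, z in rad, then the shift along the tool's x, y, z in cm, then the opening in per cent of the stroke, from 0 (shut) to 100 (fully open). In form: [[[rx, ry, rz, tx, ty, tz, fingers], ...]]. A call has 1 to 20 rows; each row is the pose to reach, as a shift and turn from the pose measured when the call began, along the tool's axes at that moment; what a row does not reach only later rows make up. A row lasts 1/10 s, in which the tool goes at most 50 mm and 8.59 degrees, less where a joint would pass 70% of its speed; a pose out of reach is approached as far as the arm can. A call with a gripper value outside its range is refused whole. The fingers move at their own pace and stop on an object; the grip force is fixed at half the most. Time passes only in rows, so rows that repeat a pose let the fingers close. It gives the time, the measured TCP pose, the force and the opening at its end, in the units of the state.
- robot.get_obs(): the state, without advancing time (a new reading comes with each control period).
- robot.snapshot(name): name is "side" or "top" or "wrist"; returns a dict with "img" (480x640x3 uint8, blue, green, red), "depth" (480x640 float32, m along the optical axis (not along the pixel's ray), 0 where there is no reading), "vertical_fov" (degrees; the focal length in pixels is half the picture's height over the tangent of half this angle, whatever the lens; pixels are square), "cx", "cy" (the principal point, pixels), "rvec" (rotation vector, rad) and "tvec" (3), from world to camera coordinates, as OpenCV has them. Camera axes: x right, y down, z forward; pixel columns grow to the right and rows downward; lengths in m; the calibration is good to about 2 mm. The wrist camera is an equidistant fisheye: a pixel r from the principal point sees the ray r / f radians off the axis. A picture is of the moment at which its call begins.
- robot.close_job(): hands the job in, once; it reports no verdict.
The state is a dict: "time": time; "joint_positions": joint angles; "qvel": joint speeds; "joint_torque": joint torques, N m; "tool_pos": TCP position; "ee_rot": TCP orientation; "wrist_force": force on the tool from outside, world axes, zero at the start; "wrist_torque": the same for the moment, N m; "width": finger opening in m.
Only numpy, scipy, OpenCV 4.12 (cv2) and the standard library are available. Lean on these libraries where they do the work, as an engineer would, in place of code of your own. Each camera call takes 0.05 s, during which the arm holds its last target.

### The job

Three shock mounts for a control cabinet are set up in a row on the desk: press down the rubber pad of each in turn, from the robot's left to its right, to feel which one is softest. Then push the white tag of the softest mount all the way down and leave the other two tags up. Only press with the fingers: lift nothing, and leave everything else on the desk where it is.

Things in the scene. Friction and masses are not known exactly. Their poses are not given: they have to be found in the camera images.
- stand_left: the shock-mount stand at the robot's left (+y), one of three look-alikes, bolted to the desk. Steel base plate 150 x 76 x 10 mm. Origin: centre of its underside; x along its length, within 0.4 rad of the robot's forward direction, z up. At x = -35 mm a round black rubber pad on a coil spring; at x = +40 mm a white tag in a grey guide block
- pad_left (a point): centre of the top of the rubber pad on stand_left while it is up (a fixed point, 62 mm above the desk). Pad 48 mm across, 12 mm thick, goes 14 mm down and springs back. Pads start to move at about 1 N, then the force grows evenly: at 8 mm depth the softest of the three takes about 3 N, the others about 6 and 9 N; which is which changes from start to start
- tag_left_top (a point): centre of the flat top of the white T-shaped tag of stand_left; its head is 22 x 40 x 6 mm (the stand's x, y, z). Top 60 mm above the desk when fully up and 46 mm when fully down, the head then resting on the guide block (28 x 50 mm, 40 mm tall); moves with the tag
- tag_left (a joint): how far the tag of stand_left is pushed down, m: 0 fully up, 0.014 fully down at its stop; starts between 0 and 0.002. Moves straight down against about 3 N of friction and stays where it is left
- stand_middle: the shock-mount stand in the middle, one of three look-alikes, bolted to the desk. Steel base plate 150 x 76 x 10 mm. Origin: centre of its underside; x along its length, within 0.4 rad of the robot's forward direction, z up. At x = -35 mm a round black rubber pad on a coil spring; at x = +40 mm a white tag in a grey guide block
- pad_middle (a point): centre of the top of the rubber pad on stand_middle while it is up (a fixed point, 62 mm above the desk). Pad 48 mm across, 12 mm thick, goes 14 mm down and springs back. Pads start to move at about 1 N, then the force grows evenly: at 8 mm depth the softest of the three takes about 3 N, the others about 6 and 9 N; which is which changes from start to start
- tag_middle_top (a point): centre of the flat top of the white T-shaped tag of stand_middle; its head is 22 x 40 x 6 mm (the stand's x, y, z). Top 60 mm above the desk when fully up and 46 mm when fully down, the head then resting on the guide block (28 x 50 mm, 40 mm tall); moves with the tag
- tag_middle (a joint): how far the tag of stand_middle is pushed down, m: 0 fully up, 0.014 fully down at its stop; starts between 0 and 0.002. Moves straight down against about 3 N of friction and stays where it is left
- stand_right: the shock-mount stand at the robot's right (-y), one of three look-alikes, bolted to the desk. Steel base plate 150 x 76 x 10 mm. Origin: centre of its underside; x along its length, within 0.4 rad of the robot's forward direction, z up. At x = -35 mm a round black rubber pad on a coil spring; at x = +40 mm a white tag in a grey guide block
- pad_right (a point): centre of the top of the rubber pad on stand_right while it is up (a fixed point, 62 mm above the desk). Pad 48 mm across, 12 mm thick, goes 14 mm down and springs back. Pads start to move at about 1 N, then the force grows evenly: at 8 mm depth the softest of the three takes about 3 N, the others about 6 and 9 N; which is which changes from start to start
- tag_right_top (a point): centre of the flat top of the white T-shaped tag of stand_right; its head is 22 x 40 x 6 mm (the stand's x, y, z). Top 60 mm above the desk when fully up and 46 mm when fully down, the head then resting on the guide block (28 x 50 mm, 40 mm tall); moves with the tag
- tag_right (a joint): how far the tag of stand_right is pushed down, m: 0 fully up, 0.014 fully down at its stop; starts between 0 and 0.002. Moves straight down against about 3 N of friction and stays where it is left
- indicator: bystander: panel indicator lamp, 28 mm across, 52 mm tall, standing between the left and middle stands. Origin: the underside's centre
- screw_jar: bystander: small clear jar, 28 mm across, 55 mm tall, standing between the middle and right stands. Origin: the underside's centre
- relay: bystander: relay on its black socket, 60 x 28 x 52 mm, beyond the stands to the left. Origin: the underside's centre
- screwdriver: bystander: screwdriver lying beyond the stands to the right
- terminals: bystander: row of terminal blocks on a piece of rail, 42 x 110 x 43 mm, at the left. Origin: the underside's centre
- tape: bystander: roll of black tape lying flat, 90 mm across, 19 mm tall, at the right beyond the stands. Origin: the underside's centre
- meter: bystander: hand multimeter lying flat, 75 x 150 x 42 mm, at the right. Origin: the underside's centre

How it is judged:
On the way, in this order (a step that is already met when the one before it is completed fails the run):
1. the left pad is pressed down by at least 2 mm (((horizontal distance between spring_firm_c0 and pad_left below 0.03 m and height (world z) of spring_firm_c0 below 0.054 m) or (horizontal distance between spring_soft_c0 and pad_left below 0.03 m and height (world z) of spring_soft_c0 below 0.054 m) or (horizontal distance between spring_medium_c0 and pad_left below 0.03 m and height (world z) of spring_medium_c0 below 0.054 m))), for 0.05 s.
2. the middle pad is pressed down by at least 2 mm (((horizontal distance between spring_firm_c0 and pad_middle below 0.03 m and height (world z) of spring_firm_c0 below 0.054 m) or (horizontal distance between spring_soft_c0 and pad_middle below 0.03 m and height (world z) of spring_soft_c0 below 0.054 m) or (horizontal distance between spring_medium_c0 and pad_middle below 0.03 m and height (world z) of spring_medium_c0 below 0.054 m))), for 0.05 s.
3. the right pad is pressed down by at least 2 mm (((horizontal distance between spring_firm_c0 and pad_right below 0.03 m and height (world z) of spring_firm_c0 below 0.054 m) or (horizontal distance between spring_soft_c0 and pad_right below 0.03 m and height (world z) of spring_soft_c0 below 0.054 m) or (horizontal distance between spring_medium_c0 and pad_right below 0.03 m and height (world z) of spring_medium_c0 below 0.054 m))), for 0.05 s.
4. the tag of the softest pad is down, within 3 mm of its stop, and the other two tags are not (((horizontal distance between spring_soft_c0 and pad_left below 0.03 m and value of joint tag_left above 0.011 m and value of joint each of tag_middle, tag_right below 0.006 m) or (horizontal distance between spring_soft_c0 and pad_middle below 0.03 m and value of joint tag_middle above 0.011 m and value of joint each of tag_left, tag_right below 0.006 m) or (horizontal distance between spring_soft_c0 and pad_right below 0.03 m and value of joint tag_right above 0.011 m and value of joint each of tag_left, tag_middle below 0.006 m))), for 0.2 s.
At the end, for the whole second after the job is handed in: The tag of the softest mount is within 3 mm of its lower stop, the other two tags are pushed in less than 6 mm, all pads have sprung back (within 1.5 mm), and the other things on the desk are within 30 mm of their starts (((horizontal distance between spring_soft_c0 and pad_left below 0.03 m and value of joint tag_left above 0.011 m and value of joint each of tag_middle, tag_right below 0.006 m) or (horizontal distance between spring_soft_c0 and pad_middle below 0.03 m and value of joint tag_middle above 0.011 m and value of joint each of tag_left, tag_right below 0.006 m) or (horizontal distance between spring_soft_c0 and pad_right below 0.03 m and value of joint tag_right above 0.011 m and value of joint each of tag_left, tag_middle below 0.006 m)) and height (world z) of each of spring_firm_c0, spring_soft_c0, spring_medium_c0 above 0.0545 m and distance of each of indicator, screw_jar, relay, screwdriver, terminals, tape, meter from where it was at the start of the episode below 0.03 m); the robot touches nothing.
It fails at once if the tag of a firmer mount is pushed down by 6 mm or more ((not (horizontal distance between spring_soft_c0 and pad_left below 0.03 m) and value of joint tag_left above 0.006 m) or (not (horizontal distance between spring_soft_c0 and pad_middle below 0.03 m) and value of joint tag_middle above 0.006 m) or (not (horizontal distance between spring_soft_c0 and pad_right below 0.03 m) and value of joint tag_right above 0.006 m)).
It fails at once if another thing on the desk is lifted more than 25 mm or moved more than 30 mm (distance of any of indicator, screw_jar, relay, screwdriver, terminals, tape, meter from where it was at the start of the episode above 0.03 m or height (world z) of any of indicator, screw_jar, relay, screwdriver, terminals, tape, meter above 0.025 m).
It also fails if it takes over 48 s, if anything falls off the work surface, if the arm or the gripper's body presses on something with over 40 N, if the wrist force passes 120 N, or if a joint passes its speed limit or range.

## Working session

There is one attempt and no reset: what is moved stays moved. The work goes in short steps, Python scripts to look and compute and a tool call to move; the robot and the scene stay as the last step left them, time stands still between calls to the robot, and variables do not carry over. Pictures are saved under pics/ and viewed, and the job is handed in when it is done.

Besides the shell and the picture viewer there is one more tool, called after ">>>" by a JSON object that holds its "op" and its "data", one argument or row to a line. drive_tool: Moves the arm, as the interface text tells. Its arguments: {"type":"object","properties":{"series":{"type":"array","items":{"type":"array","items":{"type":"array","items":{"type":"number"}}}}},"required":["series"]}

```bash
ls; mkdir -p pics
python3 - <<'E'
from bench import robot
import cv2,numpy as np,pickle
o=robot.get_obs();print({k:np.round(v,4) for k,v in o.items()})
for n in("top","side"):
    s=robot.snapshot(n);cv2.imwrite(f"pics/{n}0.png",s["img"]);pickle.dump(s,open(n+"0.pkl","wb"))
    print(n,s["vertical_fov"],s["cx"],s["cy"],s["rvec"],s["tvec"])
E
```

```text
pics
{'time': np.float64(0.0), 'joint_positions': array([ 1.1199,  0.088 ,  1.3722, -0.    ,  1.6836, -0.1031]), 'qvel': array([ 0.0003,  0.0007, -0.0001,  0.0018,  0.0016,  0.0012]), 'joint_torque': array([-1.60000e-03, -3.40181e+01, -3.02427e+01,  7.17000e-02,
        3.29000e-02, -2.00000e-04]), 'tool_pos': array([0.1872, 0.5166, 0.2043]), 'ee_rot': array([-3.1394e+00, -2.0000e-04,  2.7938e+00]), 'wrist_force': array([-0.1755,  1.1967, -0.6716]), 'wrist_torque': array([-0.0336, -0.0563,  0.0176]), 'width': np.float64(0.0939)}
top 55.10220827537504 321.4097675049262 238.0654381064353 [ 2.19847476 -2.15073819  0.10665938] [-0.03651913  0.60504921  1.04832378]
side 54.674313364518305 324.11051455973643 241.83539250503316 [ 0.20400543 -2.76670868  1.35077072] [0.62154414 0.11135547 0.96157635]
```

View pics/top0.png

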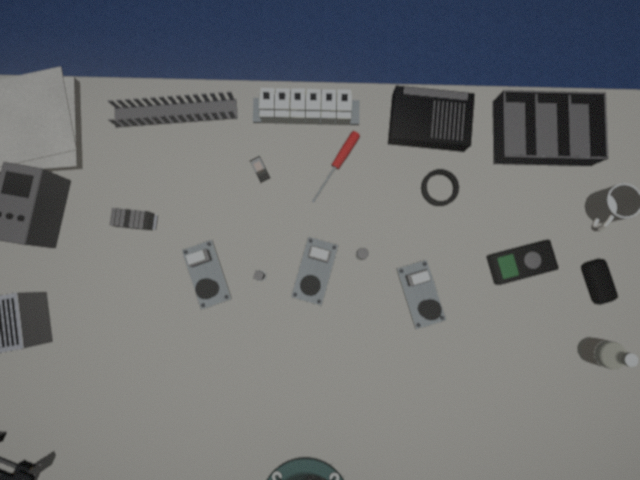

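View pics/side0.png

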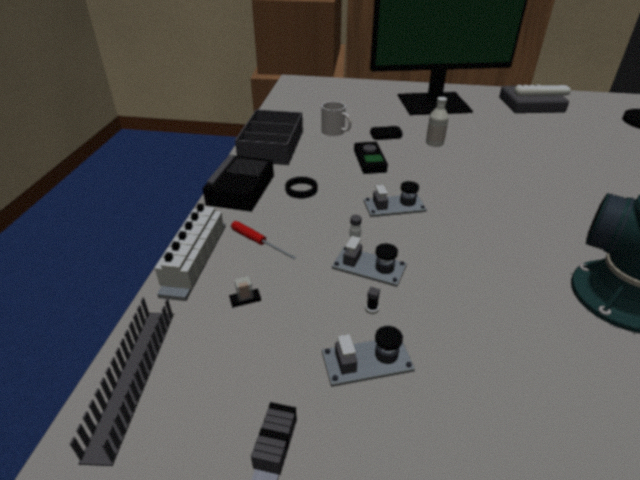

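The top view shows the three stands, with pads near (207,289), (311,286) and (430,309) and tags near (197,257), (319,254) and (419,278). The indicator is at (259,275) and the jar at (362,253). The side view agrees with this. Next I'll turn these pixels into positions.

```bash
cat > h.py <<'E'
import cv2,numpy as np,pickle
def cam(s):
    f=240/np.tan(np.radians(s["vertical_fov"])/2)
    R,_=cv2.Rodrigues(np.array(s["rvec"],float));t=np.array(s["tvec"],float).ravel()
    return f,R,t
def ray(s,u,v,z):
    f,R,t=cam(s);d=R.T@np.array([(u-s["cx"])/f,(v-s["cy"])/f,1]);c=-R.T@t
    return c+d*(z-c[2])/d[2]
def proj(s,p):
    f,R,t=cam(s);q=R@np.array(p)+t;return q[:2]/q[2]*f+[s["cx"],s["cy"]]
E
python3 - <<'E'
from h import *
s=pickle.load(open("top0.pkl","rb"));im=s["img"];g=cv2.cvtColor(im,cv2.COLOR_BGR2GRAY)
side=pickle.load(open("side0.pkl","rb"));si=side["img"].copy()
for n,p,t in(("L",(207,289),(197,257)),("M",(311,286),(319,254)),("R",(430,309),(419,278))):
    def blob(m,c):
        k,l,st,ce=cv2.connectedComponentsWithStats(m.astype(np.uint8));i=l[c[1],c[0]];return ce[i],st[i]
    pc,ps=blob(g<60,p);tc,ts=blob(g>150,t)
    P=ray(s,*pc,.062);T=ray(s,*tc,.060)
    d=T-P;yaw=np.arctan2(d[1],d[0]);print(n,pc,ps,tc,ts,"P",P.round(4),"T",T.round(4),"dist",np.hypot(*d[:2]).round(4),"yaw",yaw.round(3))
    for q,c in((P,(0,0,255)),(T,(0,255,0))):
        cv2.drawMarker(si,tuple(int(a) for a in proj(side,q).round()),c,0,8)
print("ind",ray(s,259,275,.052),"jar",ray(s,362,253,.055),"term",ray(s,134,219,.04),"meter",ray(s,522,262,.04))
cv2.imwrite("pics/side1.png",cv2.resize(si[150:400,300:450],None,fx=4,fy=2.4*4/2.4)[:600] if 0 else cv2.resize(si[170:390,310:440],None,fx=2.7,fy=2.7))
cv2.imwrite("pics/top1.png",cv2.resize(im[225:335,170:450],None,fx=2.8,fy=2.8))
E
```

```text
L [206.51666667 288.25      ] [197 280  21  18 300] [194.91056911 256.82926829] [187 252  17  11 123] P [0.4838 0.232  0.062 ] T [0.5538 0.2619 0.06  ] dist 0.0761 yaw 0.404
M [309.87096774 284.92741935] [301 276  18  19 248] [318.97540984 252.95901639] [311 248  17  11 122] P [0.4963 0.0005 0.062 ] T [ 0.5687 -0.0184  0.06  ] dist 0.0749 yaw -0.254
R [429.53525641 309.09294872] [419 300  21  19 312] [420.34453782 277.16806723] [413 272  16  11 119] P [ 0.4483 -0.2685  0.062 ] T [ 0.5191 -0.2483  0.06  ] dist 0.0736 yaw 0.279
ind [0.51610194 0.11672433 0.052     ] jar [ 0.57110132 -0.11632717  0.055     ] term [0.63942572 0.41264498 0.04      ] meter [ 0.55938708 -0.48758729  0.04      ]
```

View pics/side1.png

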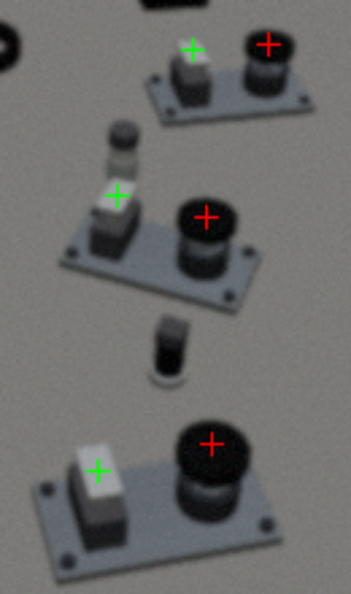

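View pics/top1.png

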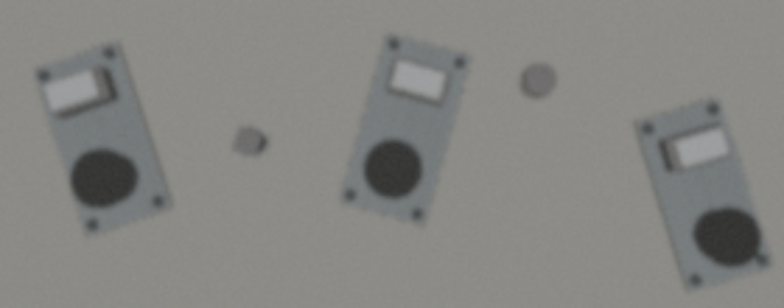

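```bash
cat > sh.py <<'E'
import sys,numpy as np
from bench import robot
from scipy.spatial.transform import Rotation as R
o=robot.get_obs();r=R.from_euler("xyz",o["ee_rot"])
print("t",o["time"],"pos",o["tool_pos"].round(4),"rpy",o["ee_rot"].round(4),"F",o["wrist_force"].round(2),"w",o["width"].round(4))
for a in sys.argv[1:]:
    q=np.array([float(x) for x in a.split(",")])
    tr=np.zeros(3)
    if len(q)>3: tr=(r.inv()*R.from_euler("xyz",[np.pi,0,q[3]])).as_rotvec()
    print(a,"shift cm",(r.inv().apply(q[:3]-o["tool_pos"])*100).round(2),"turn",tr.round(4))
E
python3 sh.py .484,.232,.15,2.794 .484,.232,.08,2.794
```

```text
Traceback (most recent call last):
  File "sh.py", line 5, in <module>
    print("t",o["time"],"pos",o["tool_pos"].round(4),"rpy",o["ee_rot"].round(4),"F",o["wrist_force"].round(2),"w",o["width"].round(4))
                                                                                                                  ^^^^^^^^^^^^^^^^
AttributeError: 'float' object has no attribute 'round'
```

```bash
sed -i 's/o\["width"\].round(4)/round(float(o["width"]),4)/' sh.py
python3 sh.py .484,.232,.15,2.794 .484,.232,.08,2.794
```

```text
t 0.1 pos [0.1872 0.5166 0.2044] rpy [-3.1397e+00 -2.0000e-04  2.7938e+00] F [-0.11 -0.12  0.03] w 0.094
.484,.232,.15,2.794 shift cm [-37.6  -16.63   5.47] turn [-0.0019 -0.0002 -0.0002]
.484,.232,.08,2.794 shift cm [-37.6  -16.62  12.47] turn [-0.0019 -0.0002 -0.0002]
```

>>> {"op": "drive_tool", "data": {
  "series": [
    [[0, 0, 0, -9, -4, 1, 0], [0, 0, 0, -18, -8, 3, 0], [0, 0, 0, -27, -12, 5, 0], [0, 0, 0, -37.6, -16.6, 5.4, 0], [0, 0, 0, -37.6, -16.6, 5.4, 0], [0, 0, 0, -37.6, -16.6, 5.4, 0], [0, 0, 0, -37.6, -16.6, 5.4, 0], [0, 0, 0, -37.6, -16.6, 5.4, 0], [0, 0, 0, -37.6, -16.6, 5.4, 0], [0, 0, 0, -37.6, -16.6, 5.4, 0], [0, 0, 0, -37.6, -16.6, 5.4, 0], [0, 0, 0, -37.6, -16.6, 5.4, 0], [0, 0, 0, -37.6, -16.6, 5.4, 0], [0, 0, 0, -37.6, -16.6, 5.4, 0]]
  ]
}}

```text
time: 1.5
tool_pos: [0.4834, 0.2334, 0.1511]
ee_rot: [-3.14, 0.0, 2.796]
wrist_force: [1.1, -0.3, 0.5]
width: 0.0006
```

```bash
python3 sh.py .484,.232,.068 .484,.232,.054;python3 - <<'E'
from h import *
from bench import robot
s=robot.snapshot("side");w=robot.snapshot("wrist")
a=cv2.resize(s["img"][150:390,260:460],None,fx=2,fy=2)
cv2.imwrite("pics/s2.png",np.hstack([a,cv2.resize(w["img"],(400,480))[:480]]))
E
```

```text
t 1.5 pos [0.4834 0.2334 0.1511] rpy [-3.1401e+00  2.0000e-04  2.7959e+00] F [ 1.09 -0.29  0.53] w 0.0006
.484,.232,.068 shift cm [-0.1  -0.1   8.31] turn [0. 0. 0.]
.484,.232,.054 shift cm [-0.1  -0.1   9.71] turn [0. 0. 0.]
```

View pics/s2.png

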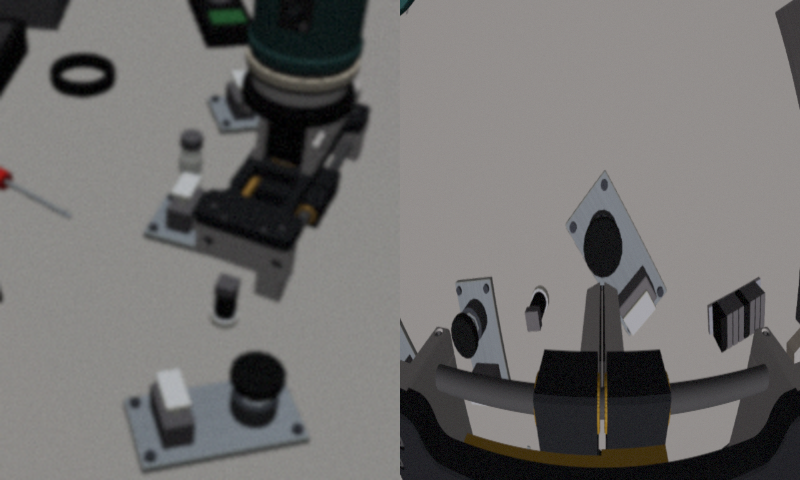

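The side view shows the shut fingers above the left stand. In the wrist view the fingertips point at the left pad, with the tag well clear to the lower right.

>>> {"op": "drive_tool", "data": {
  "series": [
    [[0, 0, 0, -0.1, -0.1, 4, 0], [0, 0, 0, -0.1, -0.1, 7, 0], [0, 0, 0, -0.1, -0.1, 8.2, 0], [0, 0, 0, -0.1, -0.1, 8.2, 0], [0, 0, 0, -0.1, -0.1, 8.2, 0], [0, 0, 0, -0.1, -0.1, 8.2, 0]]
  ]
}}

```text
time: 2.2
tool_pos: [0.4857, 0.2322, 0.0712]
ee_rot: [3.141, 0.003, 2.795]
wrist_force: [0.7, 0.5, 0.5]
width: 0.0004
```

```bash
cat > f.py <<'E'
from bench import robot
import numpy as np
F=[];P=[]
for i in range(5):
    o=robot.get_obs();F.append(o["wrist_force"]);P.append(o["tool_pos"]);robot.snapshot("side")
print(o["time"],"F",np.mean(F,0).round(2),"sd",np.std(F,0).round(2),"P",np.mean(P,0).round(4))
E
python3 f.py
```

```text
2.4 F [-0.13  0.33  0.04] sd [0.57 0.26 0.57] P [0.4854 0.2321 0.0708]
```

Baseline force is about 0 and the tips are at z=0.0708. Pressing to about z=0.054.

>>> {"op": "drive_tool", "data": {
  "series": [
    [[0, 0, 0, 0, 0, 0.6, 0], [0, 0, 0, 0, 0, 1.1, 0], [0, 0, 0, 0, 0, 1.4, 0], [0, 0, 0, 0, 0, 1.7, 0], [0, 0, 0, 0, 0, 1.7, 0], [0, 0, 0, 0, 0, 1.7, 0], [0, 0, 0, 0, 0, 1.7, 0]]
  ]
}}

```text
time: 3.15
tool_pos: [0.4854, 0.232, 0.054]
ee_rot: [3.141, 0.003, 2.795]
wrist_force: [0.2, -0.2, 5.4]
width: 0.0007
```

```bash
python3 f.py
```

```text
3.35 F [-0.3  -0.22  5.49] sd [0.44 0.37 0.36] P [0.4854 0.232  0.054 ]
```

The left pad takes 5.5 N at 8 mm, so it looks medium. Going up and over to the middle pad.

```bash
python3 sh.py .485,.232,.12  .496,0,.12 .496,0,.071
```

```text
t 3.4 pos [0.4853 0.232  0.054 ] rpy [3.1412e+00 2.7000e-03 2.7953e+00] F [ 0.05 -0.72  5.57] w 0.0006
.485,.232,.12 shift cm [ 0.01 -0.01 -6.6 ] turn [0. 0. 0.]
.496,0,.12 shift cm [ -8.9  -21.46  -6.58] turn [0. 0. 0.]
.496,0,.071 shift cm [ -8.88 -21.46  -1.68] turn [0. 0. 0.]
```

>>> {"op": "drive_tool", "data": {
  "series": [
    [[0, 0, 0, 0, 0, -3, 0], [0, 0, 0, 0, 0, -6.6, 0], [0, 0, 0, -1.5, -3.6, -6.6, 0], [0, 0, 0, -3, -7.2, -6.6, 0], [0, 0, 0, -4.5, -10.8, -6.6, 0], [0, 0, 0, -6, -14.4, -6.6, 0], [0, 0, 0, -7.5, -18, -6.6, 0], [0, 0, 0, -8.9, -21.5, -6.6, 0], [0, 0, 0, -8.9, -21.5, -6.6, 0], [0, 0, 0, -8.9, -21.5, -6.6, 0], [0, 0, 0, -8.9, -21.5, -4, 0], [0, 0, 0, -8.9, -21.5, -1.7, 0], [0, 0, 0, -8.9, -21.5, -1.7, 0], [0, 0, 0, -8.9, -21.5, -1.7, 0], [0, 0, 0, -8.9, -21.5, -1.7, 0], [0, 0, 0, -8.9, -21.5, -1.7, 0]]
  ]
}}

```text
time: 5.0
tool_pos: [0.4971, -0.0001, 0.0727]
ee_rot: [3.14, 0.005, 2.796]
wrist_force: [-0.4, -0.4, 0.2]
width: 0.0005
```

```bash
python3 f.py; python3 sh.py .496,0,.054
```

```text
5.2 F [ 0.08 -0.31  0.05] sd [0.35 0.57 0.42] P [ 4.968e-01 -3.000e-04  7.230e-02]
t 5.25 pos [ 0.4963 -0.0005  0.0716] rpy [3.1409 0.0035 2.7951] F [ 0.2  -0.39  0.5 ] w 0.0002
.496,0,.054 shift cm [0.05 0.03 1.76] turn [0. 0. 0.]
```

>>> {"op": "drive_tool", "data": {
  "series": [
    [[0, 0, 0, 0, 0, 0.6, 0], [0, 0, 0, 0, 0, 1.1, 0], [0, 0, 0, 0, 0, 1.4, 0], [0, 0, 0, 0, 0, 1.75, 0], [0, 0, 0, 0, 0, 1.75, 0], [0, 0, 0, 0, 0, 1.75, 0], [0, 0, 0, 0, 0, 1.75, 0]]
  ]
}}

```text
time: 5.95
tool_pos: [0.4967, -0.0006, 0.0554]
ee_rot: [3.141, 0.004, 2.795]
wrist_force: [-2.3, 0.9, 6.5]
width: 0.0001
```

```bash
python3 f.py; python3 sh.py .448,-.268,.12 .448,-.268,.071
```

```text
6.15 F [-1.85  0.43  7.38] sd [0.55 0.39 0.45] P [ 0.4966 -0.0006  0.0554]
t 6.2 pos [ 0.4967 -0.0006  0.0555] rpy [3.1409 0.0044 2.7951] F [-2.26 -0.63  7.35] w 0.0008
.448,-.268,.12 shift cm [ -4.53 -26.8   -6.45] turn [0. 0. 0.]
.448,-.268,.071 shift cm [ -4.51 -26.8   -1.55] turn [0. 0. 0.]
```

The middle pad takes 7.4 N at 6.6 mm, which fits firm. On to the right pad.

>>> {"op": "drive_tool", "data": {
  "series": [
    [[0, 0, 0, 0, 0, -3, 0], [0, 0, 0, 0, 0, -6.5, 0], [0, 0, 0, -0.7, -4, -6.5, 0], [0, 0, 0, -1.4, -8, -6.5, 0], [0, 0, 0, -2, -12, -6.5, 0], [0, 0, 0, -2.7, -16, -6.5, 0], [0, 0, 0, -3.4, -20, -6.5, 0], [0, 0, 0, -4.1, -24, -6.5, 0], [0, 0, 0, -4.5, -26.8, -6.5, 0], [0, 0, 0, -4.5, -26.8, -6.5, 0], [0, 0, 0, -4.5, -26.8, -6.5, 0], [0, 0, 0, -4.5, -26.8, -4, 0], [0, 0, 0, -4.5, -26.8, -1.6, 0], [0, 0, 0, -4.5, -26.8, -1.6, 0], [0, 0, 0, -4.5, -26.8, -1.6, 0], [0, 0, 0, -4.5, -26.8, -1.6, 0]]
  ]
}}

```text
time: 7.8
tool_pos: [0.4489, -0.2677, 0.073]
ee_rot: [3.141, 0.007, 2.796]
wrist_force: [-0.2, -0.7, 1.2]
width: 0.0003
```

```bash
python3 f.py; python3 sh.py .448,-.268,.054
```

```text
8.0 F [-0.22 -0.08  0.39] sd [0.5  0.6  0.42] P [ 0.4488 -0.2681  0.073 ]
t 8.05 pos [ 0.4484 -0.2682  0.0724] rpy [3.1414 0.006  2.7952] F [-0.19 -0.32 -1.17] w 0.0006
.448,-.268,.054 shift cm [0.06 0.01 1.84] turn [0. 0. 0.]
```

>>> {"op": "drive_tool", "data": {
  "series": [
    [[0, 0, 0, 0, 0, 0.6, 0], [0, 0, 0, 0, 0, 1.1, 0], [0, 0, 0, 0, 0, 1.4, 0], [0, 0, 0, 0, 0, 1.85, 0], [0, 0, 0, 0, 0, 1.85, 0], [0, 0, 0, 0, 0, 1.85, 0], [0, 0, 0, 0, 0, 1.85, 0]]
  ]
}}

```text
time: 8.75
tool_pos: [0.4486, -0.2684, 0.0543]
ee_rot: [3.142, 0.006, 2.795]
wrist_force: [-1.0, 0.2, 3.4]
width: 0.0004
```

```bash
python3 f.py; python3 sh.py .448,-.268,.12,3.14 .519,-.248,.12,3.41 .519,-.248,.068,3.42
```

```text
8.95 F [-0.33  0.06  3.45] sd [0.52 0.61 0.44] P [ 0.4486 -0.2684  0.0542]
t 9.0 pos [ 0.4486 -0.2684  0.0541] rpy [-3.1416  0.0063  2.7952] F [-0.05 -0.55  3.16] w 0.0005
.448,-.268,.12,3.14 shift cm [ 0.02  0.02 -6.59] turn [-0.0011  0.0063 -0.3448]
.519,-.248,.12,3.41 shift cm [-5.98  4.31 -6.55] turn [-0.002   0.0061 -0.6148]
.519,-.248,.068,3.42 shift cm [-5.94  4.31 -1.35] turn [-0.002   0.0061 -0.6248]
```

The right pad takes 3.4 N at 7.8 mm, so it is the softest. Its tag is at (0.519, -0.248). I'll go up first, then over it.

>>> {"op": "drive_tool", "data": {
  "series": [
    [[0, 0, 0, 0, 0, -3, 0], [0, 0, 0, 0, 0, -6.5, 0], [0, 0, 0, -3, 2.1, -6.5, 0], [0, 0, 0, -5.9, 4.3, -6.5, 0], [0, 0, 0, -5.9, 4.3, -6.5, 0], [0, 0, 0, -5.9, 4.3, -6.5, 0], [0, 0, 0, -5.9, 4.3, -4, 0], [0, 0, 0, -5.9, 4.3, -1.5, 0], [0, 0, 0, -5.9, 4.3, -1.5, 0], [0, 0, 0, -5.9, 4.3, -1.5, 0], [0, 0, 0, -5.9, 4.3, -1.5, 0]]
  ]
}}

```text
time: 10.1
tool_pos: [0.5189, -0.2486, 0.071]
ee_rot: [-3.141, 0.009, 2.795]
wrist_force: [0.2, -0.6, 0.8]
width: 0.0002
```

```bash
python3 - <<'E'
from h import *
from bench import robot
s=robot.snapshot("side");w=robot.snapshot("wrist")
cv2.imwrite("pics/s3.png",np.hstack([cv2.resize(s["img"][150:390,300:450],(400,600)),cv2.resize(w["img"][200:440,160:480],(400,300)).repeat(2,0)[:600:2].repeat(2,0)]))
E
python3 sh.py .519,-.248,.043
```

```text
t 10.2 pos [ 0.5193 -0.2486  0.0713] rpy [-3.1409  0.0093  2.7949] F [ 0.82 -0.12 -0.12] w 0.0011
.519,-.248,.043 shift cm [0.07 0.05 2.83] turn [0. 0. 0.]
```

View pics/s3.png

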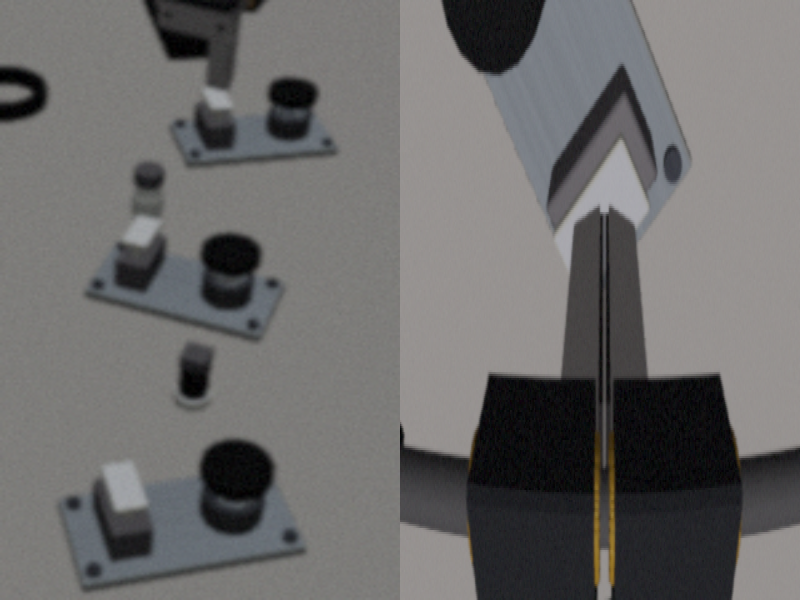

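The side and wrist views show the fingertips over the right stand's tag, with the pad well clear. Pushing down.

>>> {"op": "drive_tool", "data": {
  "series": [
    [[0, 0, 0, 0.1, 0, 0.6, 0], [0, 0, 0, 0.1, 0, 1.1, 0], [0, 0, 0, 0.1, 0, 1.5, 0], [0, 0, 0, 0.1, 0, 2, 0], [0, 0, 0, 0.1, 0, 2.5, 0], [0, 0, 0, 0.1, 0, 2.7, 0], [0, 0, 0, 0.1, 0, 2.7, 0], [0, 0, 0, 0.1, 0, 2.7, 0], [0, 0, 0, 0.1, 0, 2.7, 0], [0, 0, 0, 0.1, 0, 2.7, 0]]
  ]
}}

```text
time: 11.2
tool_pos: [0.5186, -0.2485, 0.0462]
ee_rot: [-3.141, 0.01, 2.795]
wrist_force: [-3.3, 1.8, 10.9]
width: 0.0007
```

```bash
python3 f.py
```

```text
11.4 F [-3.22  1.63 10.67] sd [0.25 0.26 0.35] P [ 0.5186 -0.2485  0.0462]
```

The tips are at z=0.0462 with 10.7 N, well above the 3 N friction, so the tag is on its stop. Retreating straight up.

>>> {"op": "drive_tool", "data": {
  "series": [
    [[0, 0, 0, 0, 0, -2, 0], [0, 0, 0, 0, 0, -6, 0], [0, 0, 0, 0, 0, -10, 0], [0, 0, 0, 0, 0, -14, 0], [0, 0, 0, 4, 0, -16, 0], [0, 0, 0, 8, 0, -16, 0], [0, 0, 0, 12, 0, -16, 0], [0, 0, 0, 16, 0, -16, 0], [0, 0, 0, 16, 0, -16, 0], [0, 0, 0, 16, 0, -16, 0], [0, 0, 0, 16, 0, -16, 0]]
  ]
}}

```text
time: 12.55
tool_pos: [0.3676, -0.1939, 0.2044]
ee_rot: [-3.141, 0.01, 2.795]
wrist_force: [0.6, -0.3, -0.6]
width: -0.0001
```

```bash
python3 - <<'E'
from h import *
from bench import robot
s=robot.snapshot("side");t=robot.snapshot("top")
cv2.imwrite("pics/s4.png",np.hstack([cv2.resize(s["img"][150:390,300:450],(375,600)),cv2.resize(t["img"][220:380,170:290+170],None,fx=1.45,fy=3.75)[:600]]))
# depth readings: tag tops, pad tops
P={"L":((.4838,.232),(.5538,.2619)),"M":((.4963,0),(.5687,-.0184)),"R":((.4483,-.2685),(.5191,-.2483))}
for nm,c in(("top",t),("side",s)):
  f,R,tt=cam(c)
  for k,v in P.items():
    for q,z in zip(v,(.062,.06)):
      u=proj(c,(*q,z)).round().astype(int);d=np.median(c["depth"][u[1]-2:u[1]+3,u[0]-2:u[0]+3])
      X=R.T@(np.array([(u[0]-c["cx"])/f,(u[1]-c["cy"])/f,1])*d-tt);print(nm,k,X.round(4))
E
python3 f.py
```

```text
top L [0.4844 0.2308 0.0625]
top L [0.5534 0.2619 0.0592]
top M [4.961e-01 2.000e-04 6.250e-02]
top M [ 0.5687 -0.0184  0.0592]
top R [ 0.4485 -0.2698  0.0612]
top R [ 0.5196 -0.2506  0.046 ]
side L [0.4845 0.2317 0.0622]
side L [0.5534 0.2628 0.0606]
side M [ 0.497  -0.      0.0629]
side M [ 0.5681 -0.0178  0.0594]
side R [ 0.4491 -0.2655  0.0627]
side R [ 0.5187 -0.3503 -0.0009]
12.85 F [-0.09  0.17  0.15] sd [0.28 0.65 0.62] P [ 0.3675 -0.1938  0.2043]
```

View pics/s4.png

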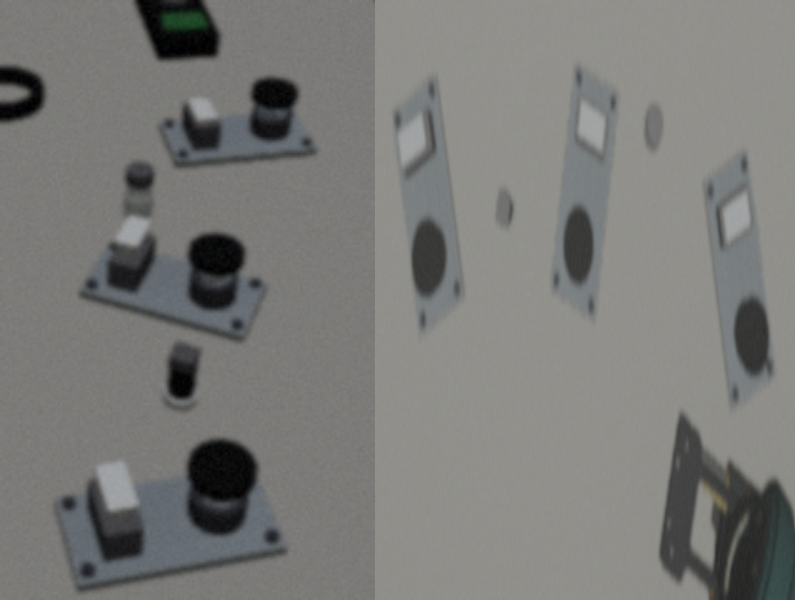

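The picture shows the right tag down (z=0.046) and the other two up (about 0.059). All three pads are up at about 0.062, and the arm is clear.

```bash
python3 -c "
from bench import robot
print(robot.close_job())"
```

```text
the job is handed in; nothing more can be done
None
```

The right mount is the softest, so I pushed its tag fully down and handed the job in; no verdict was reported. I pressed the pads left, middle, right with the fingers shut:

| Mount | Force | Depth | Reading |
|---|---|---|---|
| Left | 5.5 N | 8 mm | medium |
| Middle | 7.4 N | 6.6 mm | firm |
| Right | 3.4 N | 7.8 mm | softest |

- **Right tag:** I pushed it until the tips stopped at z = 46.2 mm with 10.7 N, well above the 3 N of friction. The top camera's depth puts its top at 46.0 mm.
- **Left and middle tags:** both are still up, at 59 to 61 mm.
- **Pads:** all three sprung back, at 61 to 63 mm.
- **Other things on the desk:** the indicator and jar look undisturbed in the last pictures. I did not measure them, and the relay, screwdriver and terminals were outside those crops. The arm never went near any of them except to pass well above.
- **Arm:** it is clear of everything, with the wrist force at about 0. The job took about 13 of the 48 s.

One reading disagreed: the side camera's depth sample for the right tag landed on the desk behind it, because I sampled at the height of a raised tag. That tag's final height therefore rests on the top camera and the push itself.

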